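Dump the batch skip of bronze bushes and set it back in its catch

ROBOT

A 6-joint arm with a two-finger parallel gripper is mounted at the origin on the work surface. World frame = base frame: x ahead of the robot, y to its left, z up, the work surface at z = 0. Lengths are in m, angles in rad, forces in N, time in s.
With the tool pointing down it reaches from about 0.35 to 0.975 m from the base axis. Payload 4.9 kg.
Tool frame: the origin (TCP) lies at the very end of the fingers, on their centre line; the grasp point (between the pads) lies 19 mm behind it; z points along the fingers, y is the line along which they close (so a half turn about z gives the same grasp; the last joint's range is limited). The gripper opens to 85 mm and grips with 20 to 120 N. Pads are 22 mm wide; open, the fingers measure 114 mm over their backs; the gripper's body (76 mm by 85 mm) begins 54 mm behind the grasp point. The pads swing forward as they close: fully open they stand 13 mm farther back than shut.
Start: joints at [-1.451, 0.053, 1.613, -0, 1.476, -0.119], TCP at [0.148, -0.607, 0.231] pointing down, gripper open.
Joint ranges: [-3.01, 3.01], [-1.01, 2.22], [0.06, 2.58], [-1.02, 4.17], [0.09, 2.62], [-3.14, 3.14]. Speed limits (rad/s): [2.57, 2.57, 3.14, 3.14, 3.14, 3.14].

INTERFACE

Orientations are given as a rotation vector (axis times angle).
In Python, from station import ctrl gives the robot as it stands.
- The arm moves only by the tool jog_arm, never from a script. Its argument "plan" is a list of rows, each a list of 7 numbers: the shift along the tool's x, y, z in units of 0.02 m (1.0 is 0.02 m), then the turn, a rotation vector about the tool's x, y, z in units of 45 degrees (1.0 is 45 degrees), then the opening, from -1 (shut) to 1 (fully open). A call has 1 to 8 rows; each row shifts and turns the commanded pose from where the row before left it, along the tool's axes as they then stand; what a row does not reach is not made up. A row lasts 1/10 s, in which the tool goes at most 50 mm and 8.59 degrees, less where a joint would pass 70% of its speed; a pose out of reach is approached as far as the arm can. A call with a number of a shift or a turn outside -1 to 1 is refused whole. A call with a gripper value outside its range is refused whole. The fingers move at their own pace and stop on an object; "grip_force" is the grip in N (left out, the last holds). Time passes only in rows, so rows that do not move let the fingers close. It gives the time, the measured TCP pose, the force, the opening and the grip force at its end, in the units of the state.
- ctrl.get_obs(): the state, without advancing time (a new reading comes with each control period).
- ctrl.get_image(name): name is "scene" or "side" or "wrist"; returns (picture, depth): 480x640x3 uint8, red, green, blue; 480x640 float32, m along the optical axis (not along the pixel's ray), 0 where there is no reading.
- ctrl.camera_info(name): a dict with "camera_matrix" (3x3 intrinsics, pixels), "rvec" (rotation vector, rad) and "tvec" (3), from world to camera coordinates, as OpenCV has them; the wrist camera has in their place "T_tool_cam" (4x4, takes a point from camera to tool coordinates, whose origin is the TCP and whose axes are the flange's). Camera axes: x right, y down, z forward; pixel columns grow to the right and rows downward; lengths in m; the calibration is good to about 2 mm. A picture is of the moment at which its call begins: read the wrist's pose just before it. camera_info takes no time and is no camera call.
- ctrl.finish_job(): hands the job in; it is judged then, once.
The state is a dict: "t": time; "q": joint angles; "dq": joint speeds; "effort": joint torques, N m; "tool_pos": TCP position; "tool_rot": TCP orientation; "contact_force": force on the tool from outside, world axes, zero at the start; "wrist_torque": the same for the moment, N m; "opening": finger opening in m; "grip_force": force on a finger pad.
Only numpy, scipy, OpenCV 4.12 (cv2) and the standard library are available. Lean on these libraries where they do the work, as an engineer would, in place of code of your own. Each camera call takes 0.05 s, during which the arm holds its last target. There are 200 camera calls.

TASK

Push the blue skip over past its catch, all the way to its stop, so that all six bronze bushes slide out into the green bin below it. Then take it by its red bar and ease it back upright, guiding it all the way and never letting it drop, until the catch has snapped it fully home, and let go. Leave the bin where it stands and the other things on the bench undisturbed.

Things in the scene. Friction and masses are not known exactly. Their poses are not given: they have to be found in the camera images.
- stand: Batch-dump station: grey steel frame fixed to the bench, 345 mm long (x), 236 wide (y). Origin on the bench below the skip's hinge axis; x points the way the skip tips (roughly away from the robot), y along the hinge axis to the left, z up. Two upright cheek plates carry the skip: inner faces y = +-85 mm, x from -75 to +55 mm, tops at z = 228 mm. Chute posts at x = 205, y = +-92 mm
- skip_hinge (a point): Middle of the skip's hinge axis, 180 mm above the stand's origin. Frame parallel to the stand's: the axis is y; tilting turns x over downward (z towards x). The blue skip is a wedge-shaped sheet-steel pan 151 x 126 x 78 mm, open at the top, with a sloped front lip; it weighs about 0.65 kg empty
- skip (a joint): Tilt of the skip, rad: 0 = upright on its rubber buffers, held by the catch; 1.83 (105 degrees) = fully tipped, on its stop. Empty it balances at about 0.8 to 1.0, loaded up to about 1.2: past this it falls over by itself, short of it it falls back and then hangs on the catch roller at about 0.53 unless pressed on. Below 0.2 the catch snaps it home
- catch_roller (a point): Sprung roller of the catch, outside the left cheek, 47 mm behind the hinge axis. It rides over a nose on the skip's shaft: tipping out it resists most from 0 to 0.2 rad, with up to about 8 N at the red bar; coming home from 0.53 to 0.27 rad, with about 3 to 6 N. Then it gives way and pulls the skip on
- skip_handle (a point): Middle of the skip's red round bar: diameter 14 mm, along the stand's y, free over 120 mm between two flat steel arms. It goes round the hinge axis at 130 mm. In the stand's axes it is at x = -106, z = 255 mm upright (skip's rim 50 mm from it), straight above the axis at 0.96 rad (z = 310 mm) and at x = +100, z = 264 mm fully tipped, where it lies under the chute
- chute_lip (a point): Middle of the lower edge of the lip of the fixed aluminium feed chute, 80 mm beyond the hinge axis (stand x), 404 mm above the bench. The chute, 126 mm wide with 45 mm sides, rises from there away from the robot at 28 degrees for 260 mm. It bars the way from straight above to the tipped bar: reach in below the lip from the robot's side, hand tilted about 35 to 45 degrees from vertical
- bin: Open green plastic bin 220 (x) x 150 (y) x 68 mm high, walls 4 mm, 0.45 kg, standing loose in the stand under the skip. Origin at the centre of its underside, its x axis along the stand's within a few degrees
- bush0: Small bronze bush, a plain ring of 24 mm outer diameter, 16 mm bore, 24 mm long, about 53 g; one of six that stand in the skip at the start. Origin at the centre of one end face, z along its axis
- bush1: Small bronze bush, a plain ring of 24 mm outer diameter, 16 mm bore, 24 mm long, about 53 g; one of six that stand in the skip at the start. Origin at the centre of one end face, z along its axis
- bush2: Small bronze bush, a plain ring of 24 mm outer diameter, 16 mm bore, 24 mm long, about 53 g; one of six that stand in the skip at the start. Origin at the centre of one end face, z along its axis
- bush3: Small bronze bush, a plain ring of 24 mm outer diameter, 16 mm bore, 24 mm long, about 53 g; one of six that stand in the skip at the start. Origin at the centre of one end face, z along its axis
- bush4: Small bronze bush, a plain ring of 24 mm outer diameter, 16 mm bore, 24 mm long, about 53 g; one of six that stand in the skip at the start. Origin at the centre of one end face, z along its axis
- bush5: Small bronze bush, a plain ring of 24 mm outer diameter, 16 mm bore, 24 mm long, about 53 g; one of six that stand in the skip at the start. Origin at the centre of one end face, z along its axis
- flanged_bush: Bystander: large bronze bush standing on its flange, flange 88 mm diameter, 85 mm high. Origin at the centre of its underside
- steel_bush: Bystander: dark steel bush, 72 mm diameter, 50 mm high, standing. Origin at the centre of its underside
- nylon_rings: Bystander: stack of three white nylon rings, 52 mm diameter, 26 mm high, one body. Origin at the centre of its underside
- caliper: Bystander: caliper lying flat, beam 210 mm along its x, 12 mm thick. Origin near the middle of its underside

How it is judged:
On the way, in this order (a step that is already met when the one before it is completed fails the run):
1. the skip is pushed over past its catch (value of joint skip above 0.7 rad), for 0.04 s.
2. with the skip fully tipped, all six bushes lie in the bin (value of joint skip above 1.6 rad and x of bush0 in the frame of bin between -0.11 and 0.11 m and y of bush0 in the frame of bin between -0.075 and 0.075 m and z of bush0 in the frame of bin between -0.005 and 0.066 m and linear speed of each of bush0, bush1, bush2, bush3, bush4, bush5 below 0.02 m/s and x of bush1 in the frame of bin between -0.11 and 0.11 m and y of bush1 in the frame of bin between -0.075 and 0.075 m and z of bush1 in the frame of bin between -0.005 and 0.066 m and x of bush2 in the frame of bin between -0.11 and 0.11 m and y of bush2 in the frame of bin between -0.075 and 0.075 m and z of bush2 in the frame of bin between -0.005 and 0.066 m and x of bush3 in the frame of bin between -0.11 and 0.11 m and y of bush3 in the frame of bin between -0.075 and 0.075 m and z of bush3 in the frame of bin between -0.005 and 0.066 m and x of bush4 in the frame of bin between -0.11 and 0.11 m and y of bush4 in the frame of bin between -0.075 and 0.075 m and z of bush4 in the frame of bin between -0.005 and 0.066 m and x of bush5 in the frame of bin between -0.11 and 0.11 m and y of bush5 in the frame of bin between -0.075 and 0.075 m and z of bush5 in the frame of bin between -0.005 and 0.066 m), for 0.2 s.
3. the skip is upright again, home in its catch (value of joint skip below 0.05 rad), for 0.3 s.
At the end, for the whole second after the job is handed in: The skip is home upright in its catch (tilt below 0.05 rad) and still, all six bushes lie at rest inside the bin (below its rim), the bin has shifted less than 30 mm and each bystander less than 20 mm (value of joint skip below 0.05 rad and velocity of joint skip between -0.05 and 0.05 rad/s and distance of bin from where it was at the start of the episode below 0.03 m and x of bush0 in the frame of bin between -0.11 and 0.11 m and y of bush0 in the frame of bin between -0.075 and 0.075 m and z of bush0 in the frame of bin between -0.005 and 0.066 m and linear speed of each of bush0, bush1, bush2, bush3, bush4, bush5 below 0.02 m/s and x of bush1 in the frame of bin between -0.11 and 0.11 m and y of bush1 in the frame of bin between -0.075 and 0.075 m and z of bush1 in the frame of bin between -0.005 and 0.066 m and x of bush2 in the frame of bin between -0.11 and 0.11 m and y of bush2 in the frame of bin between -0.075 and 0.075 m and z of bush2 in the frame of bin between -0.005 and 0.066 m and x of bush3 in the frame of bin between -0.11 and 0.11 m and y of bush3 in the frame of bin between -0.075 and 0.075 m and z of bush3 in the frame of bin between -0.005 and 0.066 m and x of bush4 in the frame of bin between -0.11 and 0.11 m and y of bush4 in the frame of bin between -0.075 and 0.075 m and z of bush4 in the frame of bin between -0.005 and 0.066 m and x of bush5 in the frame of bin between -0.11 and 0.11 m and y of bush5 in the frame of bin between -0.075 and 0.075 m and z of bush5 in the frame of bin between -0.005 and 0.066 m and distance of each of flanged_bush, steel_bush, nylon_rings, caliper from where it was at the start of the episode below 0.02 m); the robot touches nothing.
It fails at once if the skip swings back faster than 1.5 rad/s before it is home in the catch (dropped, not eased) (value of joint skip above 0.3 rad and velocity of joint skip below -1.5 rad/s).
It fails at once if the bin is shifted more than 30 mm (distance of bin from where it was at the start of the episode above 0.03 m).
It fails at once if another thing on the bench (flanged bush, steel bush, nylon rings, caliper) is moved more than 20 mm (distance of any of flanged_bush, steel_bush, nylon_rings, caliper from where it was at the start of the episode above 0.02 m).
It also fails if it takes over 54 s, if anything falls off the work surface, if the arm or the gripper's body presses on something with over 40 N, if the wrist force passes 120 N, or if a joint passes its speed limit or range.

## Working session

There is one attempt and no reset: what is moved stays moved. The work goes in short steps, Python scripts to look and compute and a tool call to move; the robot and the scene stay as the last step left them, time stands still between calls to the robot, and variables do not carry over. Pictures are saved under pics/ and viewed, at most 10 in all, crops included, and the job is handed in when it is done.

Besides the shell and the picture viewer there is one more tool, called after "Request:" as name(argument=value, ...) on one line, values as JSON. jog_arm: Moves the arm, as the interface text tells. Shifts and turns lie within -1 to 1; 1 stands for 0.02 m of shift or 45 degrees of turn. Its arguments: {"type":"object","properties":{"plan":{"type":"array"},"grip_force":{"type":"number"}},"required":["plan"]}

```bash
mkdir -p pics && cat > h.py <<'E'
import numpy as np, cv2
from station import ctrl
def cam(n):
    i=ctrl.camera_info(n);K=np.array(i["camera_matrix"]);R=cv2.Rodrigues(np.array(i["rvec"],float))[0];return K,R,np.array(i["tvec"],float).ravel()
def w(n,d,u,v,z=None):
    K,R,t=cam(n);z=d[v,u] if z is None else z
    return R.T@(np.linalg.inv(K)@[u,v,1]*z-t)
E
python3 - <<'E'
from h import *
for n in("scene","side"):
    p,d=ctrl.get_image(n);cv2.imwrite(f"pics/{n}0.png",p[:,:,::-1]);np.save(n+"0.npy",d);K,R,t=cam(n);print(n,K[0,0],-R.T@t,R[2])
o=ctrl.get_obs();print(o["t"],o["tool_pos"],o["tool_rot"],o["opening"])
E
```

```text
scene 494.3650057716984 [ 0.93165465 -0.6327539   1.06489481] [-0.38275819  0.54875701 -0.74321054]
side 596.6751461681546 [0.26047543 0.86847121 1.22496508] [ 0.20612349 -0.65735877 -0.72483968]
0.1 [ 0.14778868 -0.60668739  0.23018625] [-3.11733876e+00 -3.74080088e-01  1.29685763e-05] 0.08522448609531144
```

View pics/scene0.png

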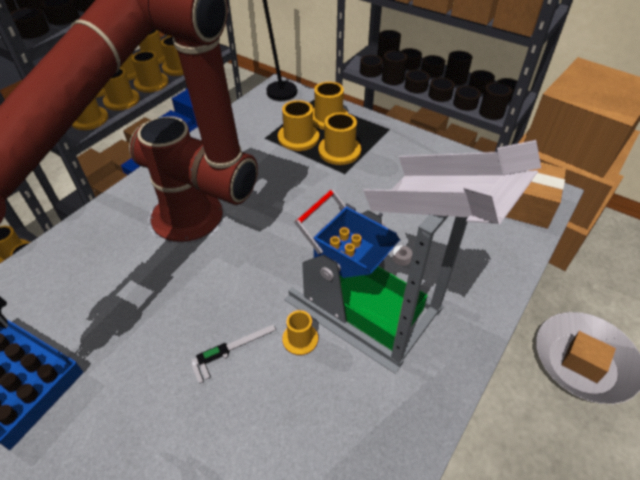

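View pics/side0.png

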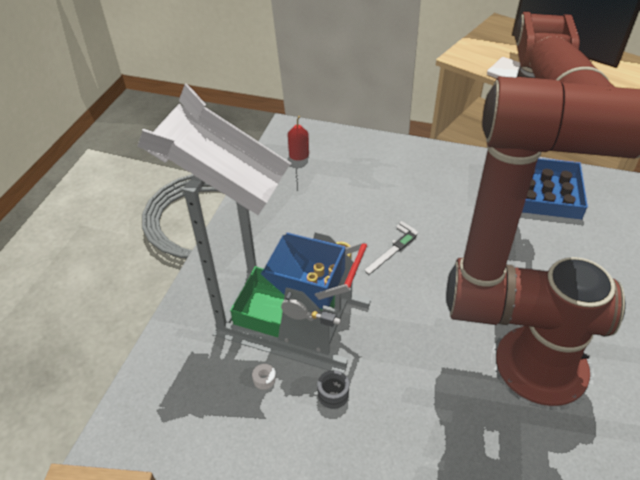

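The scene view shows the red bar at about (300,219)–(332,193). In the side view it is at (365,246)–(349,288), with the chute lip at (290,165)–(260,210). I'll measure both in 3D.

```bash
python3 - <<'E'
from h import *
for n,box in(("scene",(290,185,340,225)),("side",(340,240,372,295))):
    p=cv2.imread(f"pics/{n}0.png").astype(int);d=np.load(n+"0.npy")
    m=(p[...,2]>120)&(p[...,1]<70)&(p[...,0]<70);M=np.zeros_like(m);x0,y0,x1,y1=box;M[y0:y1,x0:x1]=1
    v,u=np.where(m&M&(d>0));P=np.array([w(n,d,a,b) for a,b in zip(u,v)])
    P=P[(P[:,2]>.22)&(P[:,2]<.29)]
    c=np.median(P,0);dr=np.linalg.svd(P-P.mean(0),full_matrices=0)[2][0];s=(P-c)@dr
    lo,hi=np.percentile(s,[1,99]);print(n,len(P),"c",c,"dir",dr,"len",hi-lo,"mid",c+dr*(lo+hi)/2,"yaw",np.degrees(np.arctan2(dr[1],dr[0])),"u",u.min(),u.max(),v.min(),v.max())
d=np.load("side0.npy")
for a,b in((287,167),(284,172),(264,205),(262,207),(275,187),(190,90),(146,135)): print("lip",(a,b),w("side",d,a,b))
d=np.load("scene0.npy")
for a,b in((368,193),(385,208),(378,204)): print("lipS",(a,b),w("scene",d,a,b))
for n in("scene","side"):
    p=cv2.imread(f"pics/{n}0.png");c=p[170:340,280:450] if n=="scene" else p[220:390,220:390]
    cv2.imwrite(f"pics/{n}c.png",cv2.resize(c,None,fx=3.4,fy=3.4,interpolation=cv2.INTER_CUBIC))
E
```

```text
scene 214 c [0.45225723 0.03780257 0.26117422] dir [0.05288416 0.99859945 0.00155115] len 0.11699847679840235 mid [0.45241832 0.04084445 0.26117894] yaw 86.9685431965561 u 299 332 191 221
side 56 c [0.4448556  0.05197809 0.25939358] dir [ 0.05458911  0.9982071  -0.02454832] len 0.11729148702324048 mid [0.44418884 0.03978587 0.25969342] yaw 86.86977443488982 u 346 365 245 286
lip (287, 167) [ 0.61712064 -0.02990807  0.43494114]
lip (284, 172) [ 0.6255866  -0.03217352  0.41778417]
lip (264, 205) [0.62049476 0.09582149 0.43944652]
lip (262, 207) [0.62524772 0.09575652 0.43288158]
lip (275, 187) [ 0.81600055 -0.41852359  0.00380233]
lip (190, 90) [ 0.82242914 -0.05244797  0.56969832]
lip (146, 135) [0.84129074 0.09890571 0.56308905]
lipS (368, 193) [ 0.62189141 -0.03260482  0.44523506]
lipS (385, 208) [ 0.66086613 -0.03528207  0.43062145]
lipS (378, 204) [ 0.64560513 -0.03461947  0.43183499]
```

View pics/sidec.png

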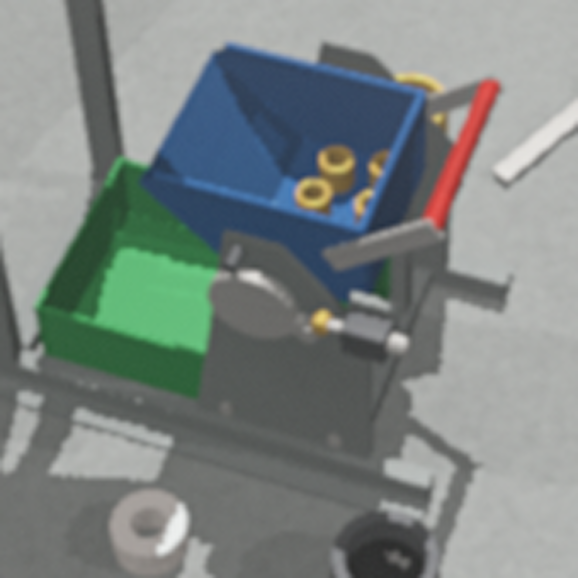

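Bar centre is about (0.4475, 0.040, 0.255). The stand is yawed about -3.1°, which puts the hinge at (0.553, 0.035, 0.180). First I raise the tool and turn it so the fingers close across the bar.

Request:
jog_arm(plan=[[0,0,-1,0,0,-0.18,0],[0,0,-1,0,0,-0.18,0],[0,0,-1,0,0,-0.18,0],[0,0,-1,0,0,-0.18,0],[0,0,-1,0,0,-0.18,0],[0,0,0,0,0,-0.18,0],[0,0,0,0,0,-0.18,0],[0,0,0,0,0,-0.18,0]])

```text
t: 0.9
tool_pos: [0.1478, -0.6071, 0.3309]
tool_rot: [-2.427, -1.994, -0.001]
contact_force: [0.1, -0.8, -0.7]
opening: 0.0428
grip_force: 0.0
```

```bash
cat >> h.py <<'E'
YS=np.array([.0536,.99856,0]);XS=np.array([.99856,-.0536,0]);H=np.array([.5533,.0346,.180])
from scipy.spatial.transform import Rotation as Ro
def tgt(th,tilt,back=0.):  # tool tilt deg from vertical (pointing away), tilt of skip th; TCP pose
    x=-.106*np.cos(th)+.075*np.sin(th);z=.106*np.sin(th)+.075*np.cos(th);b=H+XS*x+[0,0,z]
    a=np.radians(tilt);tz=XS*np.sin(a)-np.array([0,0,np.cos(a)])
    R=np.c_[YS,np.cross(tz,YS),tz];return b+tz*(.019-back),R
def rel(p,R,p0=None,R0=None):
    if p0 is None: o=ctrl.get_obs();p0=o["tool_pos"];R0=Ro.from_rotvec(o["tool_rot"]).as_matrix()
    return np.round(R0.T@(np.array(p)-p0)/.02,3),np.round(Ro.from_matrix(R0.T@R).as_rotvec(degrees=True)/45,3)
def st():
    o=ctrl.get_obs();R=Ro.from_rotvec(o["tool_rot"]).as_matrix();d=o["tool_pos"]-R[:,2]*-0-H
    g=o["tool_pos"]-.019*R[:,2]-H;print("t",round(o["t"],2),"tcp",o["tool_pos"].round(4),"grasp r",round(np.hypot(g@XS,g[2]),4),"th",round(np.arctan2(g@XS,g[2])+.9553,3),"q",o["q"].round(3),"F",o["contact_force"].round(1),"op",round(o["opening"],4),"g",round(o["grip_force"],1))
E
python3 - <<'E'
from h import *
st();print(rel(*tgt(0,0,.09)),tgt(0,0,.09)[1])
E
```

```text
t 0.9 tcp [ 0.1478 -0.6071  0.3309] grasp r 0.4076 th -0.186 q [-1.451  0.013  1.49   0.     1.64  -1.256] F [ 0.1 -0.8 -0.7] op 0.0428 g 0.0
(array([34.658,  8.42 ,  0.267]), array([-0.   , -0.001, -0.18 ])) [[ 0.0536   0.99856  0.     ]
 [ 0.99856 -0.0536  -0.     ]
 [ 0.       0.      -1.     ]]
```

Request:
jog_arm(plan=[[0,0,0,0,0,-0.18,0],[1,0.24,0,0,0,0,0],[1,0.24,0,0,0,0,0],[1,0.24,0,0,0,0,0],[1,0.24,0,0,0,0,0],[1,0.24,0,0,0,0,0],[1,0.24,0,0,0,0,0],[1,0.24,0,0,0,0,0]])

```text
t: 1.7
tool_pos: [0.1898, -0.4684, 0.3306]
tool_rot: [-2.286, -2.153, -0.001]
contact_force: [1.2, -1.3, -0.1]
opening: 0.0427
grip_force: 0.0
```

Request:
jog_arm(plan=[[1,0.24,0,0,0,0,0],[1,0.24,0,0,0,0,0],[1,0.24,0,0,0,0,0],[1,0.24,0,0,0,0,0],[1,0.24,0,0,0,0,0],[1,0.24,0,0,0,0,0],[1,0.24,0,0,0,0,0],[1,0.24,0,0,0,0,0]])

```text
t: 2.5
tool_pos: [0.2376, -0.3111, 0.3308]
tool_rot: [-2.286, -2.153, -0.0]
contact_force: [-0.7, 0.4, -0.4]
opening: 0.0425
grip_force: 0.0
```

Request:
jog_arm(plan=[[1,0.24,0,0,0,0,0],[1,0.24,0,0,0,0,0],[1,0.24,0,0,0,0,0],[1,0.24,0,0,0,0,0],[1,0.24,0,0,0,0,0],[1,0.24,0,0,0,0,0],[1,0.24,0,0,0,0,0],[1,0.24,0,0,0,0,0]])

```text
t: 3.3
tool_pos: [0.2854, -0.1537, 0.3308]
tool_rot: [-2.287, -2.154, -0.0]
contact_force: [-1.5, 0.2, -0.3]
opening: 0.0424
grip_force: 0.0
```

Request:
jog_arm(plan=[[1,0.24,0,0,0,0,0],[1,0.24,0,0,0,0,0],[1,0.24,0,0,0,0,0],[1,0.24,0,0,0,0,0],[1,0.24,0,0,0,0,0],[1,0.24,0,0,0,0,0],[1,0.24,0,0,0,0,0],[1,0.24,0,0,0,0,0]])

```text
t: 4.1
tool_pos: [0.3333, 0.0037, 0.3308]
tool_rot: [-2.286, -2.154, 0.0]
contact_force: [-0.6, 0.2, -0.6]
opening: 0.0424
grip_force: 0.0
```

```bash
python3 - <<'E'
from h import *
st();print(rel(*tgt(0,0,.09)))
E
```

```text
t 4.1 tcp [0.3333 0.0037 0.3308] grasp r 0.2764 th 0.046 q [-0.213 -0.746  2.065 -0.     1.823 -0.154] F [-0.6  0.2 -0.6] op 0.0424 g 0.0
(array([2.166, 5.589, 0.239]), array([-0.001, -0.   , -0.008]))
```

Request:
jog_arm(plan=[[0.36,0.93,0,0,0,0,0],[0.36,0.93,0,0,0,0,0],[0.36,0.93,0,0,0,0,0],[0.36,0.93,0,0,0,0,0],[0.36,0.93,0,0,0,0,0],[0.36,0.93,0.24,0,0,0,0],[0,0,0,0,0,0,0]])

```text
t: 4.8
tool_pos: [0.4477, 0.0397, 0.3247]
tool_rot: [-2.284, -2.154, 0.004]
contact_force: [-0.5, 0.3, 0.2]
opening: 0.0425
grip_force: 0.0
```

```bash
python3 - <<'E'
from h import *
st();print(rel(*tgt(0,0,0)))
p,d=ctrl.get_image("wrist");cv2.imwrite("pics/w1.png",p[:,:,::-1]);i=ctrl.camera_info("wrist");print(i)
E
```

```text
t 4.8 tcp [0.4477 0.0397 0.3247] grasp r 0.1949 th 0.382 q [-0.077 -0.417  1.87   0.     1.692 -0.019] F [-0.5  0.3  0.2] op 0.0425 g 0.0
(array([ 2.800e-02, -1.000e-03,  4.437e+00]), array([-0.004, -0.   , -0.006]))
{'camera_matrix': array([[374.8477726 ,   0.        , 333.10996719],
       [  0.        , 374.8477726 , 239.56496853],
       [  0.        ,   0.        ,   1.        ]]), 'T_tool_cam': array([[ 7.44548875e-04, -9.61300345e-01, -2.75501527e-01,
         7.03349864e-02],
       [ 9.99999682e-01,  6.37427197e-04,  4.78362697e-04,
         1.13025903e-04],
       [-2.84238059e-04, -2.75501796e-01,  9.61300515e-01,
        -1.42020714e-01],
       [ 0.00000000e+00,  0.00000000e+00,  0.00000000e+00,
         1.00000000e+00]])}
```

View pics/w1.png

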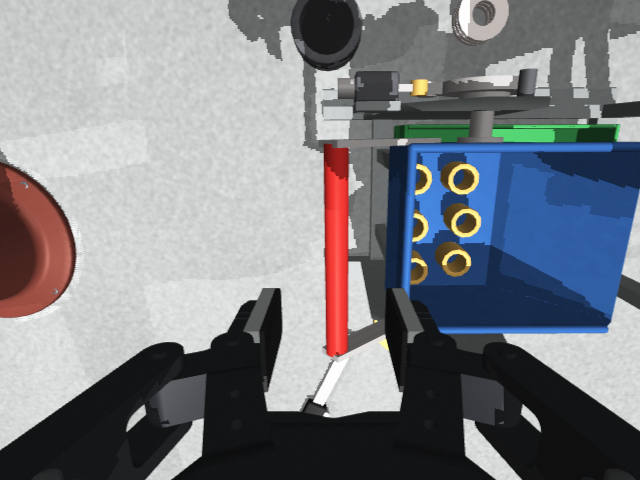

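The wrist view shows the bar at u≈337 at the grasp row, against the finger centre at 333, so it is about 2 mm further in +y of the tool. Its ends are at rows 145 and 355, so it is centred lengthwise. Next I descend and grip.

Request:
jog_arm(plan=[[0,0.1,0.74,0,0,0,-0.2],[0,0,0.74,0,0,0,-0.2],[0,0,0.74,0,0,0,-0.2],[0,0,0.74,0,0,0,-0.2],[0,0,0.74,0,0,0,-0.2],[0,0,0.74,0,0,0,-0.2],[0,0,0,0,0,0,-0.2]])

```text
t: 5.55
tool_pos: [0.4478, 0.0392, 0.2345]
tool_rot: [-2.284, -2.152, 0.005]
contact_force: [-0.4, -0.3, 0.3]
opening: 0.0343
grip_force: 0.0
```

Request:
jog_arm(plan=[[0,0,0,0,0,0,-1],[0,0,0,0,0,0,-1],[0,0,0,0,0,0,-1],[0,0,0,0,0,0,-1],[0,0,0,0,0,0,-1],[0,0,0,0,0,0,-1]], grip_force=30)

```text
t: 6.15
tool_pos: [0.4493, 0.0391, 0.2382]
tool_rot: [2.286, 2.154, 0.0]
contact_force: [-2.7, -0.6, 1.0]
opening: 0.0126
grip_force: 29.6
```

```bash
python3 - <<'E'
from h import *
st();print(rel(*tgt(0,0,0)))
ths=np.linspace(0,1.83,25)
tl=lambda th:np.interp(th,[0,.3,1.6,1.83],[0,0,40,40])
a=tgt(0,0)
for th in ths[1:]:
    b=tgt(th,tl(th));print(round(th,3),*rel(*b,*a));a=b
E
```

```text
t 6.15 tcp [0.4493 0.0391 0.2382] grasp r 0.1296 th 0.023 q [-0.078 -0.389  1.991 -0.     1.539 -0.019] F [-2.7 -0.6  1. ] op 0.0126 g 29.6
(array([ 0.052, -0.095,  0.109]), array([ 0.   ,  0.   , -0.008]))
0.076 [-0.     0.301 -0.393] [0. 0. 0.]
0.152 [ 0.     0.33  -0.369] [0. 0. 0.]
0.229 [-0.     0.357 -0.343] [0. 0. 0.]
0.305 [ 0.     0.385 -0.314] [-0.003  0.    -0.   ]
0.381 [-0.     0.445 -0.284] [-0.052 -0.     0.   ]
0.458 [ 0.     0.475 -0.235] [-0.052 -0.    -0.   ]
0.534 [ 0.     0.499 -0.182] [-0.052  0.    -0.   ]
0.61 [-0.     0.517 -0.127] [-0.052  0.     0.   ]
0.686 [ 0.     0.529 -0.07 ] [-0.052 -0.    -0.   ]
0.762 [-0.     0.534 -0.012] [-0.052  0.     0.   ]
0.839 [0.    0.532 0.046] [-0.052 -0.    -0.   ]
0.915 [-0.     0.523  0.103] [-0.052  0.    -0.   ]
0.991 [-0.     0.507  0.159] [-0.052  0.    -0.   ]
1.068 [0.    0.485 0.213] [-0.052 -0.     0.   ]
1.144 [-0.     0.457  0.263] [-0.052 -0.     0.   ]
1.22 [0.    0.424 0.31 ] [-0.052 -0.     0.   ]
1.296 [0.    0.385 0.353] [-0.052  0.    -0.   ]
1.372 [-0.     0.341  0.391] [-0.052  0.    -0.   ]
1.449 [-0.     0.293  0.424] [-0.052 -0.     0.   ]
1.525 [-0.     0.242  0.451] [-0.052  0.    -0.   ]
1.601 [0.    0.187 0.471] [-0.051 -0.     0.   ]
1.678 [0.    0.093 0.486] [ 0. -0. -0.]
1.754 [-0.     0.055  0.492] [ 0. -0. -0.]
1.83 [-0.     0.018  0.495] [ 0. -0. -0.]
```

Request:
jog_arm(plan=[[0,0.3,-0.39,0,0,0,-1],[0,0.33,-0.37,0,0,0,-1],[0,0.36,-0.34,0,0,0,-1],[0,0.385,-0.315,0,0,0,-1],[0,0.445,-0.285,-0.052,0,0,-1],[0,0.475,-0.235,-0.052,0,0,-1],[0,0.5,-0.18,-0.052,0,0,-1],[0,0.52,-0.13,-0.052,0,0,-1]], grip_force=40)

```text
t: 6.95
tool_pos: [0.5148, 0.0356, 0.287]
tool_rot: [2.196, 2.069, 0.172]
contact_force: [0.3, 0.6, -5.3]
opening: 0.0124
grip_force: 40.6
```

```bash
python3 - <<'E'
from h import *
st();print(rel(*tgt(0.61,9.5)))
E
```

```text
t 6.95 tcp [0.5148 0.0356 0.287 ] grasp r 0.1324 th 0.635 q [-0.077 -0.355  1.892  0.004  1.439 -0.018] F [ 0.3  0.6 -5.3] op 0.0124 g 40.6
(array([ 0.051, -0.139,  0.154]), array([-0.001,  0.   , -0.007]))
```

Request:
jog_arm(plan=[[0,0.53,-0.06,-0.052,0,0,-1],[0,0.535,0,-0.052,0,0,-1],[0,0.53,0.05,-0.052,0,0,-1],[0,0.52,0.11,-0.052,0,0,-1],[0,0.51,0.16,-0.052,0,0,-1],[0,0.485,0.215,-0.052,0,0,-1],[0,0.46,0.265,-0.052,0,0,-1],[0,0.42,0.31,-0.052,0,0,-1]])

```text
t: 7.75
tool_pos: [0.5988, 0.0308, 0.2894]
tool_rot: [1.999, 1.883, 0.474]
contact_force: [-1.7, 2.8, -0.2]
opening: 0.0122
grip_force: 43.9
```

```bash
python3 - <<'E'
from h import *
st();print(rel(*tgt(1.22,28.3)))
E
```

```text
t 7.75 tcp [0.5988 0.0308 0.2894] grasp r 0.1313 th 1.238 q [-0.077 -0.349  1.932  0.011  1.068 -0.021] F [-1.7  2.8 -0.2] op 0.0122 g 43.9
(array([ 0.065, -0.134, -0.028]), array([-0.003,  0.002, -0.007]))
```

Request:
jog_arm(plan=[[0,0.385,0.355,-0.052,0,0,-1],[0,0.34,0.39,-0.052,0,0,-1],[0,0.295,0.425,-0.052,0,0,-1],[0,0.24,0.45,-0.052,0,0,-1],[0,0.185,0.47,-0.052,0,0,-1],[0,0.095,0.485,0,0,0,-1],[0,0.055,0.49,0,0,0,-1],[0,0.02,0.3,0,0,0,-1]])

```text
t: 8.55
tool_pos: [0.665, 0.0269, 0.2514]
tool_rot: [1.867, 1.759, 0.637]
contact_force: [-1.4, 5.0, 1.0]
opening: 0.0123
grip_force: 44.3
```

```bash
python3 - <<'E'
from h import *
st();print(rel(*tgt(1.83,40)))
E
```

```text
t 8.55 tcp [0.665  0.0269 0.2514] grasp r 0.1318 th 1.815 q [-0.076 -0.253  1.971  0.018  0.73  -0.026] F [-1.4  5.   1. ] op 0.0123 g 44.3
(array([ 0.086, -0.09 ,  0.1  ]), array([-0.006,  0.003, -0.007]))
```

Request:
jog_arm(plan=[[0,0,0.1,0,0,0,-1],[0,0,0.1,0,0,0,-1],[0,0,0,0,0,0,-1],[0,0,0,0,0,0,-1],[0,0,0,0,0,0,-1]])

```text
t: 9.05
tool_pos: [0.6668, 0.0267, 0.2495]
tool_rot: [1.867, 1.759, 0.635]
contact_force: [-10.3, 4.3, 6.3]
opening: 0.0124
grip_force: 45.5
```

```bash
python3 - <<'E'
from h import *
st()
a,_=ctrl.get_image("scene");b,_=ctrl.get_image("side");st()
c=np.hstack([cv2.resize(a[150:380,250:480],(400,400)),cv2.resize(b[140:370,170:400],(400,400))])
cv2.imwrite("pics/t1.png",c[:,:,::-1])
E
```

```text
t 9.05 tcp [0.6668 0.0267 0.2495] grasp r 0.1319 th 1.835 q [-0.076 -0.246  1.969  0.017  0.726 -0.026] F [-10.3   4.3   6.3] op 0.0124 g 45.5
t 9.15 tcp [0.6668 0.0267 0.2494] grasp r 0.1318 th 1.835 q [-0.076 -0.246  1.969  0.017  0.726 -0.026] F [-9.6  5.5  5.1] op 0.0124 g 45.5
```

View pics/t1.png

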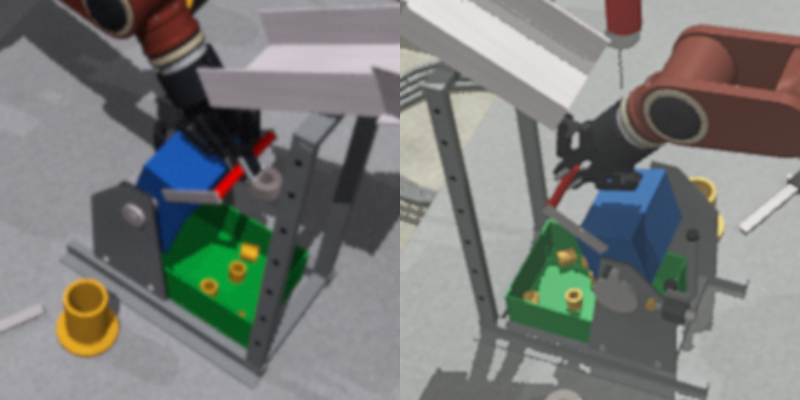

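The skip is on its stop (10 N of reaction). Three or four bushes are visible in the bin. I'll wait a little and look closer to count them.

Request:
jog_arm(plan=[[0,0,-0.05,0,0,0,-1],[0,0,0,0,0,0,-1],[0,0,0,0,0,0,-1],[0,0,0,0,0,0,-1],[0,0,0,0,0,0,-1]])

```text
t: 9.65
tool_pos: [0.6667, 0.0267, 0.2495]
tool_rot: [1.866, 1.759, 0.637]
contact_force: [-0.4, 4.8, 0.2]
opening: 0.0122
grip_force: 44.4
```

```bash
python3 - <<'E'
from h import *
a,_=ctrl.get_image("scene");b,_=ctrl.get_image("side");w_,_=ctrl.get_image("wrist");st()
f=lambda c,s:cv2.resize(c,s,interpolation=cv2.INTER_CUBIC)
c=np.hstack([f(a[260:350,335:435],(400,360)),f(b[265:345,225:315],(400,360))])
c=np.vstack([c,np.hstack([f(w_,(320,240)),np.zeros((240,480,3),np.uint8)])])
c[360:,320:]=f(w_[80:320,240:640],(480,240))
cv2.imwrite("pics/t2.png",c[:,:,::-1])
E
```

```text
t 9.8 tcp [0.6667 0.0267 0.2495] grasp r 0.1318 th 1.834 q [-0.076 -0.247  1.97   0.018  0.725 -0.026] F [0.2 4.6 0.4] op 0.0123 g 44.4
```

View pics/t2.png

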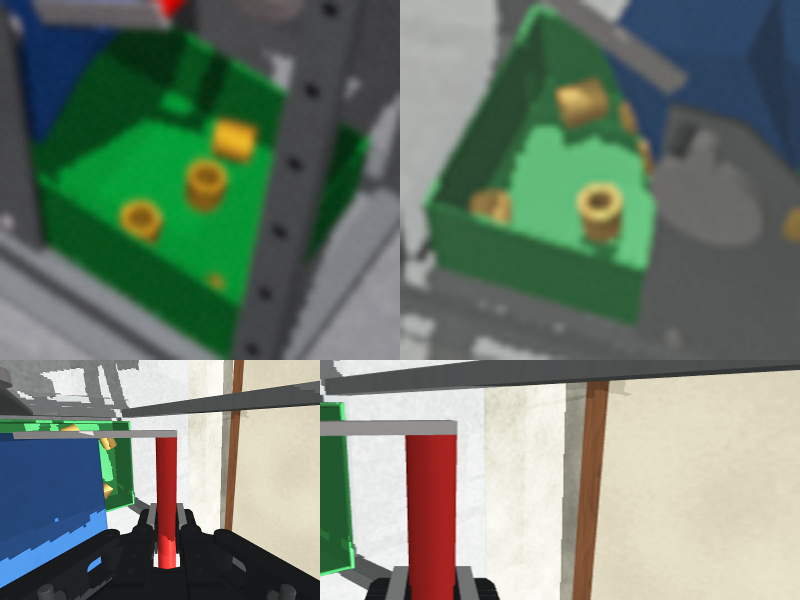

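```bash
python3 - <<'E'
from h import *
_,a=ctrl.get_image("scene");_,b=ctrl.get_image("side")
O=np.r_[H[:2],0]
for x,y in((233,138),(206,185),(140,220),(215,280)):
    P=w("scene",a,335+x//4,260+y//4)-O;print("scene",(P@XS).round(3),(P@YS).round(3),P[2].round(3))
for x,y in((183,100),(90,205),(200,200),(227,115),(245,155),(150,20),(35,190)):
    P=w("side",b,int(225+x/4.444),int(265+y/4.5))-O;print("side",(P@XS).round(3),(P@YS).round(3),P[2].round(3))
st()
E
```

```text
scene 0.106 0.053 0.028
scene 0.106 0.023 0.009
scene 0.09 -0.025 0.011
scene 0.153 -0.045 0.029
side 0.145 -0.046 0.028
side 0.164 0.04 0.03
side 0.11 0.01 0.019
side 0.118 -0.048 0.024
side 0.094 -0.02 0.031
side 0.175 -0.07 0.061
side 0.182 0.066 0.067
t 9.9 tcp [0.6667 0.0267 0.2495] grasp r 0.1318 th 1.834 q [-0.076 -0.247  1.97   0.018  0.725 -0.026] F [0.5 5.6 0.1] op 0.0124 g 44.4
```

All six bushes are accounted for in the bin, at stand x/y of (.106,.053), (.11,.015), (.09,-.025), (.15,-.045), (.164,.04) and (.118,-.048). Now I plan the eased return.

```bash
python3 - <<'E'
from h import *
st()
ths=np.linspace(1.83,0,33)
tl=lambda th:np.interp(th,[0,.3,1.6,1.83],[0,0,40,40])
a=tgt(1.83,40)
for i,th in enumerate(ths[1:]):
    b=tgt(th,tl(th));s,r=rel(*b,*a);print(round(th,3),s[1:],r[0]);a=b
E
```

```text
t 9.9 tcp [0.6667 0.0267 0.2495] grasp r 0.1318 th 1.834 q [-0.076 -0.247  1.97   0.018  0.725 -0.026] F [0.5 5.6 0.1] op 0.0124 g 44.4
1.773 [-0.01  -0.371] 0.0
1.716 [-0.031 -0.37 ] 0.0
1.658 [-0.052 -0.368] 0.0
1.601 [-0.073 -0.364] 0.0
1.544 [-0.122 -0.36 ] 0.038
1.487 [-0.154 -0.35 ] 0.039
1.43 [-0.184 -0.338] 0.039
1.372 [-0.213 -0.323] 0.039
1.315 [-0.241 -0.306] 0.039
1.258 [-0.267 -0.286] 0.039
1.201 [-0.291 -0.264] 0.039
1.144 [-0.313 -0.24 ] 0.039
1.087 [-0.333 -0.214] 0.039
1.029 [-0.35  -0.187] 0.039
0.972 [-0.365 -0.158] 0.039
0.915 [-0.378 -0.128] 0.039
0.858 [-0.388 -0.096] 0.039
0.801 [-0.395 -0.065] 0.039
0.743 [-0.399 -0.032] 0.039
0.686 [-0.4  0. ] 0.039
0.629 [-0.399  0.033] 0.039
0.572 [-0.395  0.065] 0.039
0.515 [-0.387  0.097] 0.039
0.458 [-0.377  0.128] 0.039
0.4 [-0.365  0.158] 0.039
0.343 [-0.35   0.187] 0.039
0.286 [-0.325  0.215] 0.029
0.229 [-0.284  0.238] 0.0
0.172 [-0.27   0.254] 0.0
0.114 [-0.255  0.269] 0.0
0.057 [-0.24   0.284] 0.0
0.0 [-0.223  0.297] 0.0
```

Request:
jog_arm(plan=[[0,-0.01,-0.37,0,0,0,-1],[0,-0.03,-0.37,0,0,0,-1],[0,-0.05,-0.37,0,0,0,-1],[0,-0.075,-0.365,0,0,0,-1],[0,-0.12,-0.36,0.039,0,0,-1],[0,-0.155,-0.35,0.039,0,0,-1],[0,-0.185,-0.34,0.039,0,0,-1],[0,-0.215,-0.325,0.039,0,0,-1]])

```text
t: 10.7
tool_pos: [0.6186, 0.0293, 0.2851]
tool_rot: [1.946, 1.833, 0.542]
contact_force: [3.2, 3.6, -1.8]
opening: 0.0125
grip_force: 40.8
```

```bash
python3 - <<'E'
from h import *
st()
E
```

```text
t 10.7 tcp [0.6186 0.0293 0.2851] grasp r 0.133 th 1.383 q [-0.078 -0.341  1.952  0.013  0.957 -0.022] F [ 3.2  3.6 -1.8] op 0.0125 g 40.8
```

Request:
jog_arm(plan=[[0,-0.24,-0.305,0.039,0,0,-1],[0,-0.265,-0.285,0.039,0,0,-1],[0,-0.29,-0.265,0.039,0,0,-1],[0,-0.315,-0.24,0.039,0,0,-1],[0,-0.335,-0.215,0.039,0,0,-1],[0,-0.35,-0.185,0.039,0,0,-1],[0,-0.365,-0.16,0.039,0,0,-1],[0,-0.38,-0.125,0.039,0,0,-1]])

```text
t: 11.5
tool_pos: [0.5593, 0.0324, 0.2993]
tool_rot: [2.093, 1.971, 0.338]
contact_force: [3.9, 2.1, 9.0]
opening: 0.0123
grip_force: 40.7
```

```bash
python3 - <<'E'
from h import *
st()
E
```

```text
t 11.5 tcp [0.5593 0.0324 0.2993] grasp r 0.1372 th 0.954 q [-0.078 -0.362  1.897  0.006  1.267 -0.019] F [3.9 2.1 9. ] op 0.0123 g 40.7
```

Request:
jog_arm(plan=[[0,0,0,0,0,0,-1],[0,0,0,0,0,0,-1]])

```text
t: 11.7
tool_pos: [0.5594, 0.0324, 0.2993]
tool_rot: [2.093, 1.971, 0.338]
contact_force: [1.4, 2.7, 8.6]
opening: 0.0121
grip_force: 40.9
```

```bash
python3 - <<'E'
from h import *
st();print(rel(*tgt(.915,18.9)))
p,d=ctrl.get_image("wrist");a,_=ctrl.get_image("side")
c=np.hstack([cv2.resize(p[200:480,160:480],(400,350)),cv2.resize(a[140:370,170:400],(400,350))]);cv2.imwrite("pics/m1.png",c[:,:,::-1])
E
```

```text
t 11.7 tcp [0.5594 0.0324 0.2993] grasp r 0.1372 th 0.954 q [-0.078 -0.362  1.897  0.006  1.266 -0.019] F [1.4 2.7 8.6] op 0.0121 g 40.9
(array([ 0.09 , -0.372,  0.265]), array([ 0.013,  0.002, -0.008]))
```

View pics/m1.png

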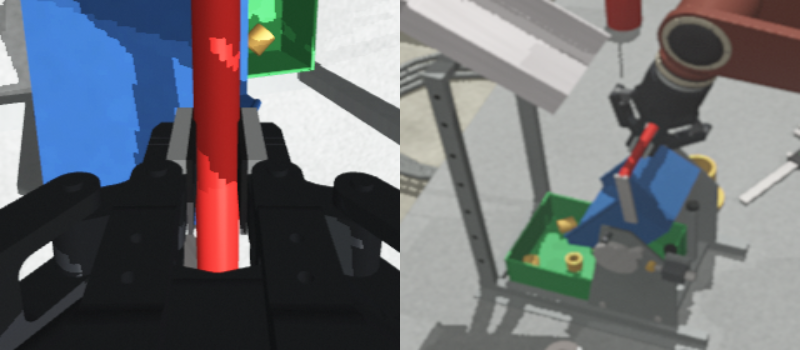

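The bar is firmly between the pads. It has only rolled a few mm toward the tips as it turned. I'll lower the grip so it can turn freely, since the pads cage it in the direction of travel.

Request:
jog_arm(plan=[[0,0,0,0,0,0,-1],[0,-0.39,-0.1,0.039,0,0,-1],[0,-0.395,-0.065,0.039,0,0,-1],[0,-0.4,-0.03,0.039,0,0,-1],[0,-0.4,0,0.039,0,0,-1],[0,-0.4,0.03,0.039,0,0,-1],[0,-0.395,0.065,0.039,0,0,-1]], grip_force=22)

```text
t: 12.5
tool_pos: [0.5105, 0.035, 0.286]
tool_rot: [2.206, 2.077, 0.153]
contact_force: [5.4, 1.7, -0.5]
opening: 0.0124
grip_force: 43.8
```

```bash
python3 - <<'E'
from h import *
st();print(rel(*tgt(.572,8.4)))
E
```

```text
t 12.5 tcp [0.5105 0.035  0.286 ] grasp r 0.1329 th 0.605 q [-0.078 -0.354  1.891  0.002  1.456 -0.018] F [ 5.4  1.7 -0.5] op 0.0124 g 43.8
(array([ 0.092, -0.181,  0.195]), array([ 0.002,  0.002, -0.008]))
```

Request:
jog_arm(plan=[[0,-0.385,0.095,0.039,0,0,-1],[0,-0.375,0.13,0.039,0,0,-1],[0,-0.365,0.16,0.039,0,0,-1],[0,-0.35,0.185,0.039,0,0,-1],[0,-0.325,0.215,0.03,0,0,-1],[0,-0.285,0.24,0,0,0,-1]])

```text
t: 13.1
tool_pos: [0.4689, 0.0373, 0.2599]
tool_rot: [-2.286, -2.153, 0.004]
contact_force: [1.4, -0.8, 1.7]
opening: 0.0122
grip_force: 45.8
```

```bash
python3 - <<'E'
from h import *
st();print(rel(*tgt(.229,0)))
E
```

```text
t 13.1 tcp [0.4689 0.0373 0.2599] grasp r 0.13 th 0.249 q [-7.800e-02 -3.440e-01  1.922e+00 -1.000e-03  1.567e+00 -1.800e-02] F [ 1.4 -0.8  1.7] op 0.0122 g 45.8
(array([ 0.09 , -0.09 ,  0.092]), array([-0.003,  0.002, -0.008]))
```

Request:
jog_arm(plan=[[0,-0.27,0.255,0,0,0,-1],[0,-0.255,0.27,0,0,0,-1],[0,-0.24,0.285,0,0,0,-1],[0,-0.225,0.3,0,0,0,-1],[0,0,0.05,0,0,0,-1],[0,0,0,0,0,0,-1],[0,0,0,0,0,0,-1]])

```text
t: 13.8
tool_pos: [0.4492, 0.0385, 0.2381]
tool_rot: [2.286, 2.153, -0.002]
contact_force: [3.7, -5.0, 5.4]
opening: 0.0124
grip_force: 45.7
```

```bash
python3 - <<'E'
from h import *
st();print(rel(*tgt(0,0)))
E
```

```text
t 13.8 tcp [0.4492 0.0385 0.2381] grasp r 0.1296 th 0.021 q [-0.079 -0.389  1.992 -0.002  1.539 -0.019] F [ 3.7 -5.   5.4] op 0.0124 g 45.7
(array([ 0.083, -0.091,  0.103]), array([-0.   ,  0.002, -0.008]))
```

That is the same pose as at the initial grip, so the skip is home. I open and withdraw upward.

Request:
jog_arm(plan=[[0,0,0,0,0,0,-0.2],[0,0,0,0,0,0,-0.2],[0,0,0,0,0,0,-0.2],[0,0,0,0,0,0,-0.2],[0,0,-0.3,0,0,0,-0.2],[0,0,-0.6,0,0,0,-0.2],[0,0,-0.8,0,0,0,-0.2],[0,0,-0.8,0,0,0,-0.2]])

```text
t: 14.6
tool_pos: [0.4491, 0.0392, 0.2889]
tool_rot: [-2.286, -2.153, 0.002]
contact_force: [0.5, 0.4, -0.1]
opening: 0.0341
grip_force: 0.0
```

Request:
jog_arm(plan=[[0,0,-1,0,0,0,-0.2],[0,0,-1,0,0,0,-0.2],[0,0,-1,0,0,0,-0.2],[0,-0.5,-1,0,0,0,-0.2],[0,-0.5,0,0,0,0,-0.2],[0,0,0,0,0,0,-0.2],[0,0,0,0,0,0,-0.2]])

```text
t: 15.3
tool_pos: [0.4287, 0.0404, 0.3661]
tool_rot: [-2.285, -2.152, 0.004]
contact_force: [-0.1, -0.1, -0.2]
opening: 0.034
grip_force: 0.0
```

```bash
python3 - <<'E'
from h import *
st()
for n,box in(("scene",(290,185,340,225)),):
    p,d=ctrl.get_image(n);p=p[:,:,::-1].astype(int);x0,y0,x1,y1=box
    m=(p[...,2]>120)&(p[...,1]<70)&(p[...,0]<70);M=np.zeros_like(m);M[y0:y1,x0:x1]=1
    v,u=np.where(m&M&(d>0));P=np.array([w(n,d,a,b) for a,b in zip(u,v)]);P=P[(P[:,2]>.22)&(P[:,2]<.29)];print("bar",len(P),np.median(P,0))
a,_=ctrl.get_image("side")
c=np.hstack([cv2.resize(p[150:380,250:480].astype(np.uint8),(400,400)),cv2.resize(a[200:430,200:430,::-1],(400,400))]);cv2.imwrite("pics/e.png",c)
E
```

```text
t 15.3 tcp [0.4287 0.0404 0.3661] grasp r 0.24 th 0.409 q [-0.079 -0.466  1.838 -0.     1.773 -0.02 ] F [-0.1 -0.1 -0.2] op 0.034 g 0.0
bar 229 [0.45249547 0.0397684  0.26119248]
```

View pics/e.png

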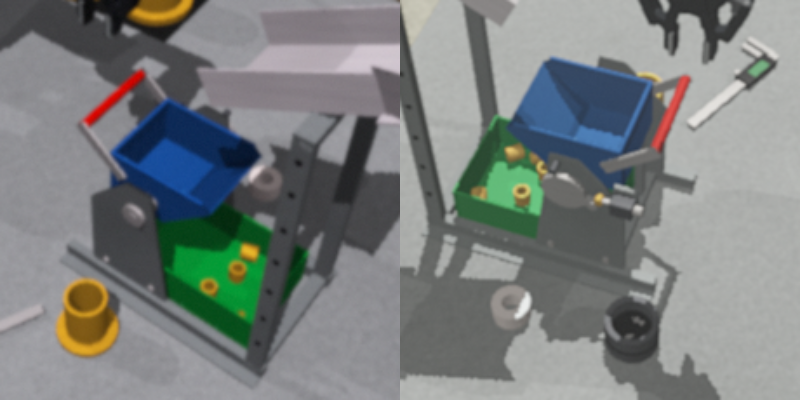

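The skip is upright and empty, with the bar at its starting height (0.2612 against 0.2612 measured at the start). The bushes lie in the bin, the bystanders look undisturbed, and the gripper is clear.

```bash
python3 -c "
from station import ctrl
print(ctrl.finish_job())"
```

```text
the job is handed in; nothing more can be done
None
```

I tipped the skip to its stop, emptied all six bushes into the bin, eased it back under grip until it was home in its catch, and handed the job in at about 15 s; no verdict was returned.

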